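# Close the torch set's fuel filler until the cap clicks

## Task

The fuel filler of the bench torch set is open. Fit its cap into the filler neck without forcing it down, turn it clockwise until the ratchet in the cap has clicked once or twice, then stop and let go, leaving the cap locked on; do not ratchet on to a third click, and leave the other things on the bench alone.

Things in the scene. Friction and masses are not known exactly. Their poses are not given: they have to be found in the camera images.
- cap_center (a point): Centre of the fuel cap, half-way up (28.5 above its underside), z up. Black round knob, 60 in diameter, 20 to 32 above the underside, under it the brass plug; on top a grip bar 54 long (along x), 14 thick (along y), 32 to 57 above the underside. At the start it stands on its plug on the bench, the bar lying exactly over the two lugs. 0.11 to 0.2 kg.
- plug_tip (a point): Centre of the underside of the cap's plug: nose 24 across, widening to 30 at 7 up; 2 opposite lugs along its x, 41 over both, 8 wide, 7 to 11.5 up; rubber seal 52 across, underside 17 up. Plug and knob turn as one up to about 0.2 N m; beyond, clockwise, the ratchet slips and the knob runs ahead of the plug: per 18 deg click the torque builds over 10 deg, then falls to almost nothing at 12 deg.
- neck_mouth (a point): Centre of the steel filler neck's rim, on the bench torch set (fixed grey case 150 x 220, 110 high; rim 140 above the bench). Hole 32.4 wide in a 4 thick lip, with 2 opposite notches 12 wide along this x (case's front and back). Lugs resting on the lip: plug tip 7 below the rim; dropped through the notches, seal on the lip: 17 below. Then the lugs pass under the lip, clockwise only, to a hidden stop 27 to 69 deg on.
- pot_center (a point): Centre of a small round lidded plastic pot, 67 across and 40 tall; a bystander. Origin half-way up.
- hammer_grip (a point): Grip of a chasing hammer, 240 long, lying on the bench beyond the work; a bystander.
- block_center (a point): Wooden block 70 x 110 x 45 with steel punches standing in it, 126 tall in all; a bystander. The point is at the middle of the block.

How it is judged (in metres and radians):
On the way, in this order (a step that is already met when the one before it is completed fails the run):
1. the cap's plug is down in the neck with its lugs dropped through the notches (horizontal distance between plug_tip and neck_mouth below 0.004 m and z of plug_tip in the frame of neck_mouth below -0.0145 m), for 0.1 s.
2. the plug is turned under the lip and the ratchet has clicked (angle between the x axis of plug_tip and the x axis of neck_mouth, either way round above 0.33 rad and angle between the x axis of cap_center and the x axis of plug_tip, either way round above 0.28 rad), for 0.1 s.
At the end, for the whole second after the job is handed in: The cap sits in the neck, its axis within 4 mm of the neck's, upright within 0.08 rad, the plug tip at least 14.5 mm below the rim and turned at least 0.33 rad from the notches; the knob has run 0.28 to 0.80 rad ahead of the plug (one or two clicks of 0.314 rad) (all of step 1 and all of step 2 and angle between cap_center's own z axis and vertical below 0.08 rad and angle between the x axis of cap_center and the x axis of plug_tip, either way round below 0.8 rad); the robot touches nothing.
It fails at once if the cap is ratcheted on to a third click (angle between the x axis of cap_center and the x axis of plug_tip, either way round above 0.83 rad).
It fails at once if the cap's seal is pressed on the neck with more than 35 N (contact force between plug_seal and torch_unit above 35 N).
It fails at once if the cap is forced against the torch set with more than 70 N in all (contact force between cap and torch_unit above 70 N).
It fails at once if the pot, the hammer or the punch block is moved by more than 30 mm (distance of any of pot_center, hammer_grip, block_center from where it was at the start of the episode above 0.03 m).
It also fails if it takes over 72 s, if anything falls off the work surface, if the arm or the gripper's body presses on something with over 40 N, if the wrist force passes 120 N, or if a joint passes its speed limit or range.

## Robot

A 6-joint arm with a two-finger parallel gripper is mounted at the origin on the work surface. World frame = base frame: x ahead of the robot, y to its left, z up, the work surface at z = 0. Lengths are in mm, angles in rad, forces in N, time in s.
With the tool pointing down it reaches from about 350 to 800 mm from the base axis. Payload 7.3 kg.
Tool frame: the origin (TCP) lies at the very end of the fingers, on their centre line; the grasp point (between the pads) lies 19 mm behind it; z points along the fingers, y is the line along which they close (so a half turn about z gives the same grasp; the last joint's range is limited). The gripper opens to 85 mm and grips with 20 to 120 N. Pads are 22 mm wide; open, the fingers measure 114 mm over their backs; the gripper's body (76 mm by 85 mm) begins 54 mm behind the grasp point. The pads swing forward as they close: fully open they stand 13 mm farther back than shut.
Start: joints at [1.133, 0.342, 1.524, -0, 1.275, -0.146], TCP at [151.015, 502.831, 231.322] pointing down, gripper open.
Joint ranges: [-2.53, 2.53], [-0.77, 2.02], [0.04, 2.7], [-1, 4.14], [0.28, 2.66], [-3.11, 3.11]. Speed limits (rad/s): [2.57, 2.57, 3.14, 3.14, 3.14, 3.14].

## Interface

Orientations are given as [roll, pitch, yaw] about the fixed x, y, z axes, in that order (R = Rz(yaw) Ry(pitch) Rx(roll)).
In Python, from workcell import observe, capture, camera_model, close_job, silhouettes, tip_of gives the robot as it stands.
- The arm moves only by the shell command python3 -m creep 'ROWS'. ROWS is JSON, a list of rows, each a list of 7 numbers: the shift along the tool's x, y, z in m, then the turn, a rotation vector about the tool's x, y, z in degrees, then the finger opening in m, from 0 to 0.0854. A call has 1 to 10 rows; each row shifts and turns the commanded pose from where the row before left it, along the tool's axes as they then stand; what a row does not reach is not made up. A row lasts 1/10 s, in which the tool goes at most 50 mm and 8.59 degrees, less where a joint would pass 70% of its speed; a pose out of reach is approached as far as the arm can. A call is refused whole if a number of a shift passes 0.05 or a number of a turn 8.59, either way. A call with a gripper value outside its range is refused whole. The fingers move at their own pace and stop on an object; the grip force is fixed at half the most. Time passes only in rows, so rows that do not move let the fingers close. It gives the time, the measured TCP pose, the force, the opening and the grip force at its end, in the units of the state.
- observe(): the state, without advancing time (a new reading comes with each control period).
- capture(name): name is "scene" or "top" or "wrist"; returns the picture (480x640x3 uint8, red, green, blue); there is no depth.
- camera_model(name): a dict with "camera_matrix" (3x3 intrinsics, pixels), "k1" (the pictures are not rectified: a ray, as slopes to the right and down, at radius r is drawn at 1 + k1 r^2 times it, then the intrinsics apply), "R" (3x3) and "t" (3): a world point X has camera coordinates R X + t. Camera axes: x right, y down, z forward; pixel columns grow to the right and rows downward; lengths in mm; the calibration is good to about 2 mm. A picture is of the moment at which its call begins: read the wrist's pose just before it. camera_model takes no time and is no camera call; for the wrist camera it gives the pose at the moment of the call.
- close_job(): hands the job in; it is judged then, once.
Trained networks look in the newest picture that a camera, given by its name, has taken for a name from the list of things; names that differ only in an ending like _2 or _b are one class to them, and where a whole thing is asked for, a point or a joint stands for the part that bears it (a point fixed in the world has none). Each returns a list of dicts, best first, with "score" (0 to 1); they miss things now and then, are a little off and sometimes report something else, mostly with a low value. They report only what shows in the picture. A call takes as long as a camera call.
- silhouettes(camera, label): "pixels" (480x640 bool, what is visible of it) and "xy" ([column, row] in pixels, amid what is visible of it).
- tip_of(camera, label): "xy" ([column, row] in pixels: a listed point, or the origin of a listed thing).
The state is a dict: "clock": time; "joint_pos": joint angles; "qvel": joint speeds; "effort": joint torques, N m; "eef_pos": TCP position; "orientation": TCP orientation; "wrist_force": force on the tool from outside, world axes, zero at the start; "torque": the same for the moment, N m; "gripper_width": opening from 0.0 (shut) to 1.0 (fully open); "finger_force": force on a finger pad.
Only numpy, scipy, OpenCV 4.12 (cv2) and the standard library are available. Lean on these libraries where they do the work, as an engineer would, in place of code of your own. Each camera call takes 0.05 s, during which the arm holds its last target. There are 200 camera calls.

## Working session

There is one attempt and no reset: what is moved stays moved. The work goes in short steps, Python scripts to look and compute and a shell command to move; the robot and the scene stay as the last step left them, time stands still between calls to the robot, and variables do not carry over. Pictures are saved under pics/ and viewed, at most 10 in all, crops included, and the job is handed in when it is done.

```bash
ls; mkdir -p pics; cat > h.py <<'E'
import numpy as np, cv2
from workcell import *
from scipy.optimize import least_squares
def ray(cam,xy,m=None):
    m=m or camera_model(cam)
    K=np.array(m["camera_matrix"],float);R=np.array(m["R"]);t=np.array(m["t"])
    d=np.linalg.inv(K)@np.array([xy[0],xy[1],1.]); d=d[:2]/d[2]
    rd=np.hypot(*d); r=rd
    for _ in range(30): r=rd/(1+m["k1"]*r*r)
    s=d*(r/rd if rd>0 else 1)
    v=R.T@np.array([s[0],s[1],1.]); return -R.T@t, v/np.linalg.norm(v)
def proj(cam,X,m=None):
    m=m or camera_model(cam)
    c=np.array(m["R"])@np.array(X,float)+np.array(m["t"]); s=c[:2]/c[2]
    s=s*(1+m["k1"]*(s@s)); p=np.array(m["camera_matrix"])@np.array([s[0],s[1],1]); return p[:2]
def tri(rays):
    A=np.zeros((3,3));b=np.zeros(3)
    for o,v in rays:
        P=np.eye(3)-np.outer(v,v);A+=P;b+=P@o
    X=np.linalg.solve(A,b); return X,[round(float(np.linalg.norm((np.eye(3)-np.outer(v,v))@(X-o))),1) for o,v in rays]
def onz(cam,xy,z,m=None):
    o,v=ray(cam,xy,m); return o+v*(z-o[2])/v[2]
def save(n,img): cv2.imwrite(n,img[:,:,::-1])
E
python3 - <<'E'
from h import *
np.set_printoptions(precision=1,suppress=True)
print(observe())
ms={}
for c in ["scene","top","wrist"]:
    ms[c]=camera_model(c); im=capture(c); save(f"pics/{c}0.png",im)
    print(c,"campos",-np.array(ms[c]["R"]).T@np.array(ms[c]["t"]))
L=["cap_center","plug_tip","neck_mouth","pot_center","hammer_grip","block_center"]
for n in L:
    rs=[]
    for c in ["scene","top","wrist"]:
        r=tip_of(c,n)
        for q in r[:2]: print(n,c,np.array(q["xy"]),round(q["score"],2))
        if r and r[0]["score"]>.3: rs.append(ray(c,r[0]["xy"],ms[c]))
    if len(rs)>1: print("  ->",*tri(rs))
im=np.hstack([cv2.resize(cv2.imread(f"pics/{c}0.png"),(400,300)) for c in["scene","top"]])
E
```

```text
pics
{'clock': 0.0, 'joint_pos': array([ 1.1,  0.3,  1.5,  0. ,  1.3, -0.1]), 'qvel': array([-0.,  0.,  0., -0.,  0.,  0.]), 'effort': array([  0. , -43.4, -24.6,   0. ,   0. ,  -0. ]), 'eef_pos': array([150.8, 502.4, 230.6]), 'orientation': array([-3.1, -0. ,  2.8]), 'wrist_force': array([ 0.2, -0.2, -0.3]), 'torque': array([0., 0., 0.]), 'finger_force': 0.0, 'gripper_width': 1.002764934829283}
scene campos [1072.1  732.4  845.3]
top campos [ 479.1   75.5 1006.5]
wrist campos [ 84.7 523.3 372.3]
cap_center scene [304.1 170.1] 0.69
cap_center top [485.8 313.4] 0.79
  -> [ 502.5 -286.4   21.9] [5.9, 5.9]
plug_tip scene [307.  180.5] 0.44
plug_tip scene [376.3 223.7] 0.35
neck_mouth scene [375.7 227.5] 0.67
neck_mouth top [301.6 277.2] 0.77
  -> [553.4 113.6 130.8] [3.6, 3.6]
pot_center scene [263.6 189.1] 0.64
pot_center top [469.1 246.2] 0.82
  -> [ 648.7 -251.7   29.3] [8.1, 8.1]
hammer_grip scene [250.8 270.7] 0.61
hammer_grip top [356.4 171.7] 0.89
  -> [809.2  -1.1  19.4] [3.9, 3.9]
block_center scene [437.5 379. ] 0.68
block_center top [152.4 247.8] 0.94
  -> [622.2 442.4  24.7] [4.3, 4.3]
```

View pics/top0.png

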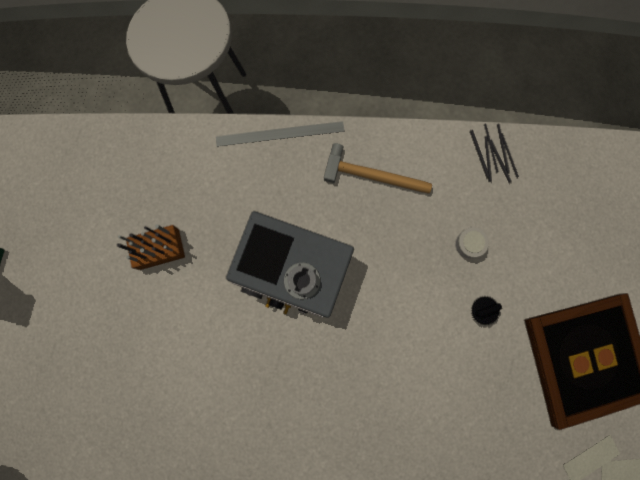

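View pics/scene0.png

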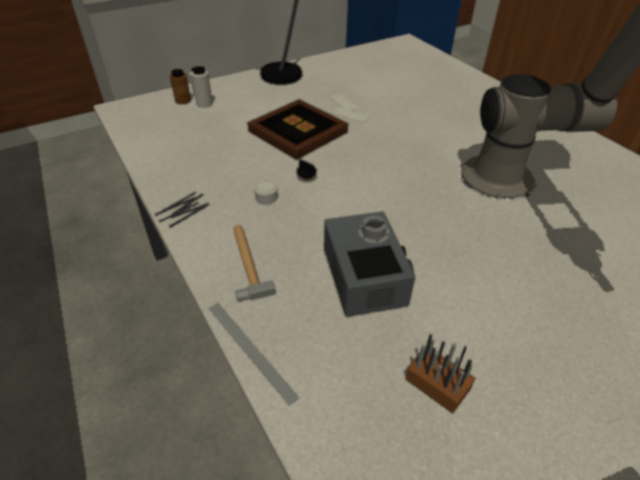

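The top view shows the cap as a black knob at (485,311), the neck on the case at (302,280), the pot at (473,244), the hammer around (385,175) and the block at (155,248). The scene view agrees with this. Next I'll bring the wrist camera over the neck.

```bash
cat >> h.py <<'E'
from scipy.spatial.transform import Rotation as Ro
def pose():
    s=observe(); return np.array(s["eef_pos"]),Ro.from_euler('xyz',s["orientation"]).as_matrix()
def totool(target):
    p,R=pose(); return R.T@(np.array(target,float)-p)
E
python3 - <<'E'
from h import *
np.set_printoptions(precision=3,suppress=True)
s=observe();p,R=pose();m=camera_model("wrist")
c=-np.array(m["R"]).T@np.array(m["t"])
print(s["orientation"],R,"cam off in tool",R.T@(c-p),"cam axes in tool",R.T@np.array(m["R"]).T)
o,v=ray("wrist",(320,240)); print(o+v*(140-o[2])/v[2], o+v*(0-o[2])/v[2])
for T in [(470,150,260),(550,20,260)]: print(totool(T))
E
```

```text
[3.142 0.    2.85 ] [[-0.958  0.288  0.   ]
 [ 0.288  0.958  0.   ]
 [-0.     0.    -1.   ]] cam off in tool [  69.36     0.659 -141.618] cam axes in tool [[-0.   -0.96 -0.28]
 [ 1.   -0.   -0.  ]
 [ 0.   -0.28  0.96]]
[149.702 505.443 140.   ] [188.728 494.649   0.   ]
[-407.003 -246.132  -28.694]
[-521.022 -347.619  -28.698]
```

```bash
python3 -m creep '[[-0.041,-0.021,-0.006,0,0,0,0.085],[-0.041,-0.021,-0.006,0,0,0,0.085],[-0.041,-0.021,-0.006,0,0,0,0.085],[-0.041,-0.021,-0.006,0,0,0,0.085],[-0.041,-0.021,-0.006,0,0,0,0.085],[-0.041,-0.021,-0.006,0,0,0,0.085],[-0.041,-0.021,-0.006,0,0,0,0.085],[-0.041,-0.021,-0.006,0,0,0,0.085],[-0.041,-0.021,-0.006,0,0,0,0.085],[-0.041,-0.021,-0.006,0,0,0,0.085]]'
python3 -m creep '[[-0.041,-0.021,0,0,0,0,0.085],[-0.041,-0.021,0,0,0,0,0.085],[0,0,0,0,0,0,0.085],[0,0,0,0,0,0,0.085]]'
cat > look.py <<'E'
from h import *
import sys,json
np.set_printoptions(precision=2,suppress=True)
m=camera_model("wrist"); im=capture("wrist"); n=sys.argv[1]; save(f"pics/{n}.png",im)
import pickle; pickle.dump(m,open(f"pics/{n}.pkl","wb"))
print("pose",observe()["eef_pos"],observe()["orientation"],observe()["joint_pos"])
for l in sys.argv[2:]:
    for q in tip_of("wrist",l)[:2]: print(l,np.array(q["xy"]),round(q["score"],2))
E
python3 look.py neck1 neck_mouth
```

```text
clock: 2.05
eef_pos: [484.4, 182.2, 291.8]
orientation: [3.141, 0.0, 2.85]
wrist_force: [1.3, 0.8, 0.3]
gripper_width: 0.996
finger_force: 0.0
clock: 2.45
eef_pos: [549.9, 119.3, 290.7]
orientation: [-3.142, -0.001, 2.848]
wrist_force: [-0.4, 0.2, 0.1]
gripper_width: 0.995
finger_force: 0.0
pose [549.27 120.15 290.99] [ 3.14 -0.    2.85] [ 0.08  0.38  1.31  0.    1.46 -1.2 ]
neck_mouth [305.9 226.1] 0.86
```

View pics/neck1.png

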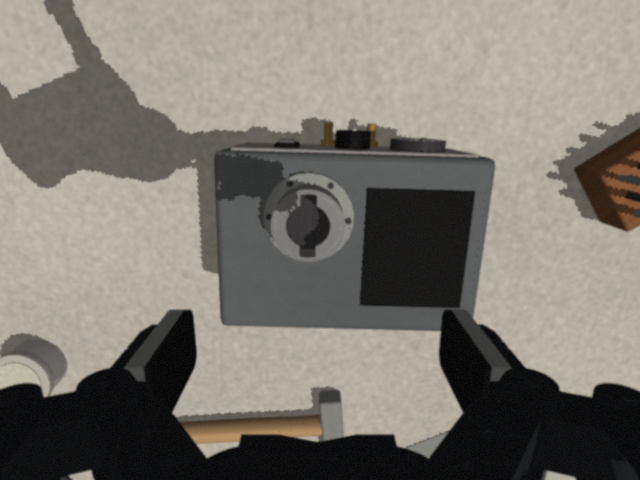

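The wrist view shows the neck hole centred near (307,227), with notches at about (307,200) and (307,252). They run along tool x, so the present yaw is nearly right. I'll take a second, closer view.

```bash
python3 -m creep '[[-0.02,-0.015,0.03,0,0,0,0.085],[-0.02,-0.015,0.03,0,0,0,0.085],[0,0,0,0,0,0,0.085],[0,0,0,0,0,0,0.085],[0,0,0,0,0,0,0.085]]' | head -2
python3 look.py neck2 neck_mouth
python3 - <<'E'
import cv2,numpy as np
a=cv2.imread('pics/neck1.png')[165:285,240:380];b=cv2.imread('pics/neck2.png')
import pickle
from h import *
m=pickle.load(open('pics/neck2.pkl','rb')); c=proj('',(553,114,140),m); print(c)
x,y=int(c[0])-80,int(c[1])-70; print(x,y)
b=b[max(y,0):y+150,max(x,0):x+160]
f=lambda i:cv2.resize(i,(400,int(400*i.shape[0]/i.shape[1])),interpolation=cv2.INTER_CUBIC)
A,B=f(a),f(b);h=max(A.shape[0],B.shape[0]);o=np.zeros((h,800,3),np.uint8);o[:A.shape[0],:400]=A;o[:B.shape[0],400:]=B
cv2.imwrite('pics/c1.png',o)
E
```

```text
clock: 3.05
eef_pos: [579.3, 81.1, 233.0]
pose [579.43  81.02 233.11] [3.14 0.   2.85] [ 0.01  0.45  1.35  0.    1.34 -1.27]
neck_mouth [352.9 183.5] 0.94
[358.7039647  183.20613643]
278 113
```

View pics/c1.png

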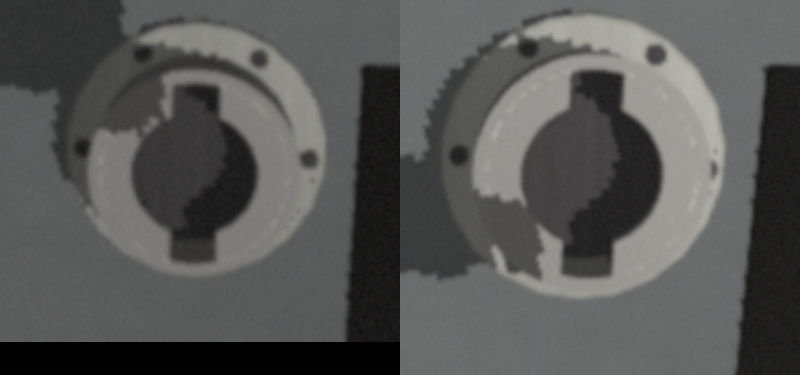

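Both crops show the hole and its two notches clearly. The hole centre is at about (308.3,226.1) in view 1 and (354.9,183.0) in view 2. The notch outer ends are at (308.9,194.9)/(307.6,256.7) and (357.2,142.2)/(352.8,223.8).

```bash
python3 - <<'E'
from h import *
import pickle
np.set_printoptions(precision=2,suppress=True)
m1=pickle.load(open('pics/neck1.pkl','rb'));m2=pickle.load(open('pics/neck2.pkl','rb'))
for a,b in [((308.3,226.1),(354.9,183)),((308.9,194.9),(357.2,142.2)),((307.6,256.7),(352.8,223.8)),((305.9,226.1),(352.9,183.5))]:
    print(*tri([ray('',a,m1),ray('',b,m2)]), onz('',a,140,m1),onz('',b,140,m2))
for m,A,B in [(m1,(308.9,194.9),(307.6,256.7)),(m2,(357.2,142.2),(352.8,223.8))]:
    d=onz('',A,140,m)-onz('',B,140,m); print(np.linalg.norm(d),np.arctan2(d[1],d[0]))
# case edges view1, z=110
for A,B in [((221,323),(440,328)),((217,158),(221,321))]:
    d=onz('',A,110,m1)-onz('',B,110,m1); print(np.arctan2(d[1],d[0]),np.linalg.norm(d))
for T in [(503,-286,230)]: print(totool(T))
E
```

```text
[552.57 112.08 138.85] [0.1, 0.1] [552.41 112.23 140.  ] [552.27 111.98 140.  ]
[531.16 119.22 137.88] [0.0, 0.0] [530.81 119.36 140.  ] [531.   119.07 140.  ]
[575.29 104.61 137.72] [0.1, 0.1] [574.5  104.86 140.  ] [574.77 104.61 140.  ]
[551.93 110.72 140.67] [0.2, 0.2] [551.91 110.57 140.  ] [552.22 110.82 140.  ]
46.037495923095214 2.82113083076769
46.09474469700538 2.822558313769304
-1.8899869824954567 187.61687870979432
2.805497052525821 137.04148224869206
[ -31.72 -373.43    2.69]
```

```bash
python3 -m creep '[[-0.004,-0.047,0,0,0,0,0.085],[-0.004,-0.047,0,0,0,0,0.085],[-0.004,-0.047,0,0,0,0,0.085],[-0.004,-0.047,0,0,0,0,0.085],[-0.004,-0.047,0,0,0,0,0.085],[-0.004,-0.047,0,0,0,0,0.085],[-0.004,-0.047,0,0,0,0,0.085],[-0.004,-0.044,0,0,0,0,0.085],[0,0,0,0,0,0,0.085],[0,0,0,0,0,0,0.085]]' | head -2
python3 look.py cap1 cap_center
python3 -m creep '[[-0.02,0.02,0,0,0,0,0.085],[-0.02,0.02,0,0,0,0,0.085],[0,0,0,0,0,0,0.085],[0,0,0,0,0,0,0.085],[0,0,0,0,0,0,0.085]]' | head -2
python3 look.py cap2 cap_center
python3 - <<'E'
import cv2,numpy as np,pickle
from h import *
o=np.zeros((400,800,3),np.uint8)
for i,n in enumerate(['cap1','cap2']):
    m=pickle.load(open(f'pics/{n}.pkl','rb')); c=proj('',(503,-286,40),m); x,y=max(int(c[0])-75,0),max(int(c[1])-75,0); print(n,x,y)
    b=cv2.imread(f'pics/{n}.png')[y:y+150,x:x+150]
    b=cv2.resize(b,None,fx=400/150,fy=400/150,interpolation=cv2.INTER_CUBIC)
    b=(255*(b/255.)**.5).astype(np.uint8)
    o[:b.shape[0],400*i:400*i+b.shape[1]]=b
cv2.imwrite('pics/c2.png',o)
E
```

```text
clock: 4.15
eef_pos: [502.7, -287.0, 232.0]
pose [ 503.01 -285.96  231.92] [3.14 0.   2.85] [-0.65  0.44  1.37  0.    1.33 -1.93]
cap_center [327.7 209.7] 0.84
clock: 4.75
eef_pos: [552.3, -259.2, 231.5]
pose [ 552.15 -259.62  231.53] [-3.14 -0.    2.85] [-0.56  0.5   1.27 -0.    1.37 -1.84]
cap_center [274.5 157.8] 0.77
cap1 242 132
cap2 191 83
```

View pics/c2.png

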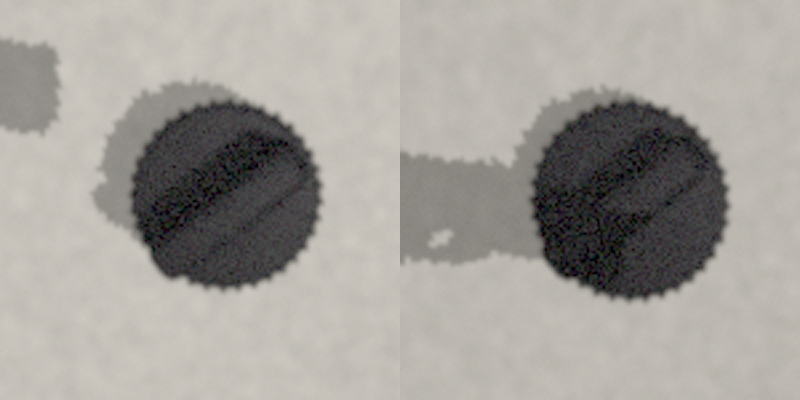

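The cap knob fills the crops as a dark disc, and the bar runs from lower left to upper right. I'll rectify to the bar-top plane (z = 57) with the contrast stretched.

```bash
python3 - <<'E'
import cv2,numpy as np,pickle
from h import *
np.set_printoptions(precision=1,suppress=True)
rs=[]
o=np.zeros((400,800,3),np.uint8)
for i,n in enumerate(['cap1','cap2']):
    m=pickle.load(open(f'pics/{n}.pkl','rb')); im=cv2.imread(f'pics/{n}.png')
    g=im.max(2); c=proj('',(503,-286,40),m)
    _,lab,st,ce=cv2.connectedComponentsWithStats((cv2.GaussianBlur(g,(3,3),0)<40).astype(np.uint8))
    k=lab[int(c[1]),int(c[0])]
    cs=max(cv2.findContours((lab==k).astype(np.uint8),0,1)[0],key=cv2.contourArea)[:,0].astype(float)
    W=np.array([onz('',p,32,m)[:2] for p in cs])
    f=least_squares(lambda q:np.hypot(W[:,0]-q[0],W[:,1]-q[1])-30,[503,-286],loss='soft_l1')
    f2=least_squares(lambda q:np.hypot(W[:,0]-q[0],W[:,1]-q[1])-q[2],[503,-286,30],loss='soft_l1')
    print(n,st[k],f.x,f2.x)
    # rectify z=57 : 5 px/mm, x right = -y world, up = x world
    H=np.array([[proj('',(500+(200-v)/5,-286-(u-200)/5,57),m) for u in range(400)] for v in range(400)]).astype(np.float32)
    med=cv2.GaussianBlur(g,(0,0),1.0)
    b=cv2.remap(med,H[...,0],H[...,1],cv2.INTER_LINEAR).astype(float)
    print(np.percentile(b,[2,10,30,50]))
    b=np.clip((b-5)*7,0,255).astype(np.uint8); b=cv2.cvtColor(b,cv2.COLOR_GRAY2BGR)
    for t in range(0,400,50): cv2.line(b,(t,0),(t,6),(0,0,255),1); cv2.line(b,(0,t),(6,t),(0,0,255),1)
    o[:,400*i:400*i+400]=b
cv2.imwrite('pics/c3.png',o)
E
```

```text
cap1 [ 291  170   70   70 3784] [ 504.7 -279.9] [ 504.6 -279.7   28.7]
[  7.  13.  20. 130.]
cap2 [ 240  121   73   74 4183] [ 505.6 -279.5] [ 505.4 -279.3   28.8]
[ 6.  8. 17. 86.]
```

View pics/c3.png

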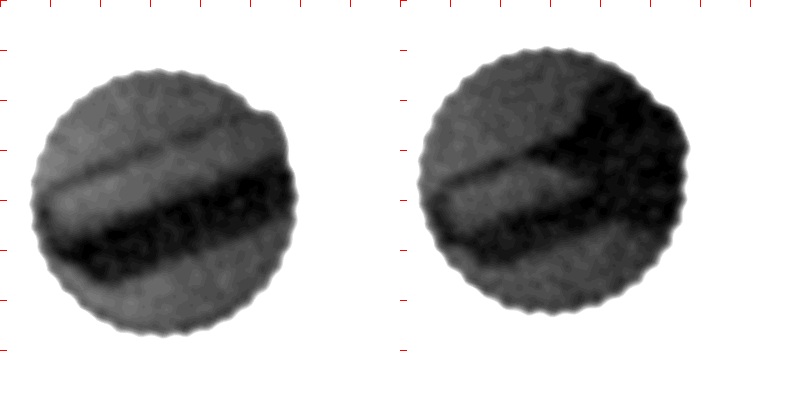

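The knob circle fits at about (505,−280), and the bar top runs at about 20° in both rectified views, so its yaw is about 1.92 rad. I'll turn the tool to that yaw over the cap and measure again with the same geometry as the neck view.

```bash
python3 -m creep '[[0.02,-0.017,0.025,0,0,0,0.085],[0.02,-0.017,0.025,0,0,0,0.085],[0,0,0,0,0,7.6,0.085],[0,0,0,0,0,7.6,0.085],[0,0,0,0,0,7.6,0.085],[0,0,0,0,0,7.6,0.085],[0,0,0,0,0,7.6,0.085],[0,0,0,0,0,7.6,0.085],[0,0,0,0,0,7.6,0.085],[0,0,0,0,0,0,0.085]]' | head -3
python3 -m creep '[[0,0,0,0,0,0,0.085],[0,0,0,0,0,0,0.085]]'|head -1
cat > capm.py <<'E'
import cv2,numpy as np,pickle,sys
from h import *
np.set_printoptions(precision=2,suppress=True)
n=sys.argv[1]
m=pickle.load(open(f'pics/{n}.pkl','rb')); im=cv2.imread(f'pics/{n}.png'); g=im.max(2)
c=proj('',(505,-280,40),m)
_,lab,st,ce=cv2.connectedComponentsWithStats((cv2.GaussianBlur(g,(3,3),0)<60).astype(np.uint8))
k=lab[int(c[1]),int(c[0])]
cs=max(cv2.findContours((lab==k).astype(np.uint8),0,1)[0],key=cv2.contourArea)[:,0].astype(float)
W=np.array([onz('',p,32,m)[:2] for p in cs])
f2=least_squares(lambda q:np.hypot(W[:,0]-q[0],W[:,1]-q[1])-q[2],[505,-280,30],loss='soft_l1',f_scale=.5)
print(st[k],f2.x); p,R=pose(); d=R.T@np.array([f2.x[0]-p[0],f2.x[1]-p[1],0]); print("tool delta",d,"z",p[2])
ctr=f2.x[:2]; ax=R[:2,0]; ay=R[:2,1]
H=np.array([[proj('',(*(ctr+ax*(200-v)/5+ay*(u-200)/5),57),m) for u in range(400)] for v in range(400)]).astype(np.float32)
b=cv2.remap(cv2.GaussianBlur(g,(0,0),.8),H[...,0],H[...,1],cv2.INTER_LINEAR).astype(float)
b=np.clip((b-5)*7,0,255).astype(np.uint8); b=cv2.cvtColor(b,cv2.COLOR_GRAY2BGR)
cv2.circle(b,(200,200),2,(0,0,255),-1); cv2.line(b,(200,0),(200,20),(0,0,255),1); cv2.line(b,(200,380),(200,400),(0,0,255),1)
for u in(165,235): cv2.line(b,(u,0),(u,10),(0,255,0),1)
cv2.imwrite(f'pics/{n}r.png',b)
E
python3 look.py cap3 cap_center; python3 capm.py cap3
```

```text
clock: 5.85
eef_pos: [504.0, -281.3, 181.5]
orientation: [3.142, 0.0, 1.919]
clock: 6.05
pose [ 504.36 -281.09  181.35] [3.14 0.   1.92] [-0.64  0.48  1.45  0.    1.21 -0.99]
cap_center [319.9 219.4] 0.64
[ 276  177   84   88 5397] [ 505.22 -278.65   29.5 ]
tool delta [1.96 1.61 0.  ] z 181.30543391929797
```

View pics/cap3r.png

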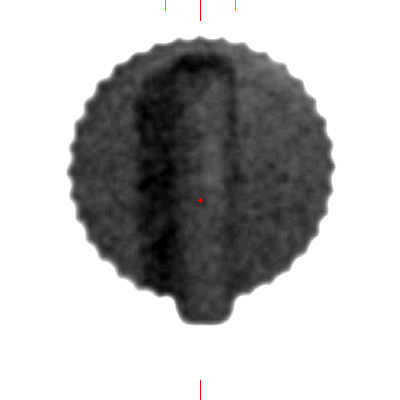

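The rectified view has the bar upright and centred at u≈206 (image centre 200), with its far end at v≈323. Yaw 1.92 is therefore right, and the tool needs to move about +1.9 mm in x and +1.9 mm in y. I'll go down and grip.

```bash
python3 -m creep '[[0.0019,0.0019,0.03,0,0,0,0.06],[0,0,0.04,0,0,0,0.06],[0,0,0.04,0,0,0,0.06],[0,0,0.02,0,0,0,0.06],[0,0,0.013,0,0,0,0.06],[0,0,0,0,0,0,0.06],[0,0,0,0,0,0,0.06]]'
python3 -m creep '[[0,0,0,0,0,0,0.03],[0,0,0,0,0,0,0.015],[0,0,0,0,0,0,0.01],[0,0,0,0,0,0,0.005],[0,0,0,0,0,0,0.005],[0,0,0,0,0,0,0.005],[0,0,0,0,0,0,0.005],[0,0,0,0,0,0,0.005]]'
```

```text
clock: 6.85
eef_pos: [506.2, -279.0, 39.2]
orientation: [3.141, 0.001, 1.922]
wrist_force: [-0.2, -0.0, 0.6]
gripper_width: 0.702
finger_force: 0.0
clock: 7.65
eef_pos: [506.0, -278.7, 39.1]
orientation: [3.141, 0.001, 1.921]
wrist_force: [-0.9, 0.9, 6.2]
gripper_width: 0.148
finger_force: 60.8
```

```bash
python3 -m creep '[[0,0,-0.01,0,0,0,0.005],[0,0,-0.03,0,0,0,0.005],[0,0,-0.04,0,0,0,0.005],[0,0,-0.04,0,0,0,0.005],[0,0,-0.04,0,0,0,0.005],[0,0,-0.03,0,0,0,0.005],[0,0,-0.01,0,0,0,0.005],[0,0,0,0,0,0,0.005]]'
python3 -m creep '[[0,0,0,0,0,-7.3,0.005],[0,0,0,0,0,-7.4,0.005],[0,0,0,0,0,-7.4,0.005],[0,0,0,0,0,-7.4,0.005],[0,0,0,0,0,-7.4,0.005],[0,0,0,0,0,-7.4,0.005],[0,0,0,0,0,-7.3,0.005],[0,0,0,0,0,0,0.005],[0,0,0,0,0,0,0.005]]'
python3 look.py hold1 cap_center plug_tip; python3 - <<'E'
from h import *; print(totool((552.5,112.2,240)), observe()["orientation"])
E
```

```text
clock: 8.45
eef_pos: [505.9, -278.7, 239.3]
orientation: [3.14, 0.002, 1.921]
wrist_force: [-0.3, 0.6, -2.0]
gripper_width: 0.152
finger_force: 60.0
clock: 9.35
eef_pos: [505.1, -278.2, 236.5]
orientation: [3.141, -0.003, 2.819]
wrist_force: [0.7, -0.0, -0.5]
gripper_width: 0.145
finger_force: 60.0
pose [ 505.2  -278.26  236.89] [ 3.14 -0.    2.82] [-0.64  0.44  1.37  0.    1.34 -1.88]
cap_center [317.4 303.7] 0.81
[ 78.7968161  385.47045507  -2.14999605] [ 3.14114839e+00 -1.14708996e-03  2.81992494e+00]
```

View pics/hold1.png

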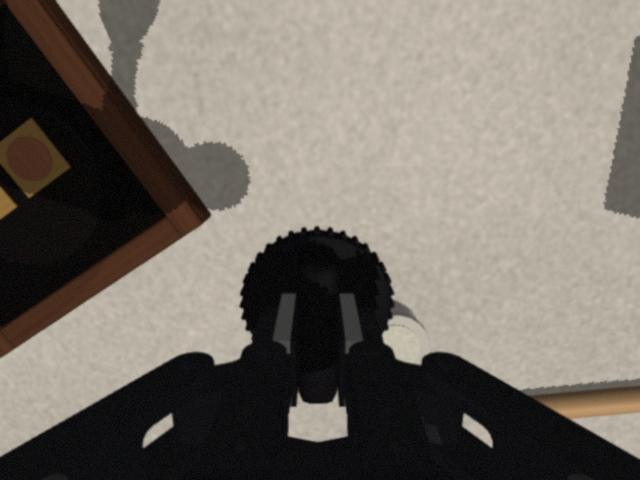

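The held cap is upright. The knob rim spans columns 240 to 394 with its top at row 228, and the bar sits between the pads. I'll fit the knob's in-hand offset using the rim outline.

```bash
cat > hold.py <<'E'
import cv2,pickle,sys
from h import *
np.set_printoptions(precision=2,suppress=True)
n=sys.argv[1]; m=pickle.load(open(f'pics/{n}.pkl','rb')); g=cv2.imread(f'pics/{n}.png').max(2)
p,R=pose()
mask=(cv2.GaussianBlur(g,(3,3),0)<45).astype(np.uint8); mask[325:]=0; mask[:, :225]=0; mask[:,415:]=0
_,lab,st,_=cv2.connectedComponentsWithStats(mask); k=lab[285,317]
cs=max(cv2.findContours((lab==k).astype(np.uint8),0,1)[0],key=cv2.contourArea)
h=cv2.convexHull(cs)[:,0].astype(np.float32); h=h[(h[:,1]<318)]
a=np.linspace(0,2*np.pi,180)
def hull(q,top):
    pts=[]
    for z in (top,top+12):
        for t in a: pts.append(proj('',p+R@np.array([q[0]+30*np.cos(t),q[1]+30*np.sin(t),z]),m))
    return cv2.convexHull(np.array(pts,np.float32))
for top in (6,7.1,8):
    f=least_squares(lambda q:[cv2.pointPolygonTest(hull(q,top),(float(x),float(y)),True) for x,y in h],[0,0],diff_step=1e-2,loss='soft_l1',x_scale=1)
    f=least_squares(lambda q:[cv2.pointPolygonTest(hull(q,top),(float(x),float(y)),True) for x,y in h],f.x+.3,diff_step=1e-1,loss='soft_l1')
    print(top,f.x,"res",np.mean(np.abs(f.fun)),len(h))
print(h[[0,len(h)//2,-1]])
E
python3 hold.py hold1
```

```text
6 [-0.93  0.32] res 0.7584862061490947 25
7.1 [-1.15  0.33] res 0.6840972239223743 25
8 [-1.32  0.35] res 0.6409086818987138 25
[[317. 228.]
 [391. 315.]
 [316. 228.]]
```

```bash
python3 -m creep '[[0.01,0.048,0,0,0,0,0.005],[0.01,0.048,0,0,0,0,0.005],[0.01,0.048,0,0,0,0,0.005],[0.01,0.048,0,0,0,0,0.005],[0.01,0.048,0,0,0,0,0.005],[0.01,0.048,0,0,0,0,0.005],[0.01,0.048,0,0,0,0,0.005],[0.01,0.048,0,0,0,0,0.005],[0,0,0,0,0,0,0.005],[0,0,0,0,0,0,0.005]]'
python3 -m creep '[[0,0,0.015,0,0,0,0.005],[0,0,0.015,0,0,0,0.005],[0,0,0.015,0,0,0,0.005],[0,0,0,0,0,0,0.005],[0,0,0,0,0,0,0.005],[0,0,0,0,0,0,0.005]]'
python3 - <<'E'
from h import *; np.set_printoptions(precision=2,suppress=True)
print(totool((552.5,112.2,179)), observe()["orientation"],observe()["wrist_force"],observe()["torque"])
ms={}
for c in ["scene","top"]: capture(c)
print([ (n,c,q["xy"],q["score"]) for n in("plug_tip","neck_mouth","cap_center") for c in("scene","top") for q in tip_of(c,n)[:1]])
E
```

```text
clock: 10.5
eef_pos: [550.1, 112.2, 238.0]
orientation: [-3.141, -0.0, 2.824]
wrist_force: [0.5, 1.0, -1.2]
gripper_width: 0.146
finger_force: 60.0
clock: 11.1
eef_pos: [550.9, 110.4, 194.3]
orientation: [3.141, 0.002, 2.821]
wrist_force: [0.4, 0.1, -1.9]
gripper_width: 0.151
finger_force: 60.0
[-0.92  2.19 15.32] [3.14 0.   2.82] [ 0.36  0.05 -1.88] [ 0.06 -0.02 -0.03]
[('plug_tip', 'scene', [250.8, 272.3], 0.32), ('neck_mouth', 'scene', [374.5, 224.7], 0.76), ('neck_mouth', 'top', [301.3, 277.5], 0.87), ('cap_center', 'scene', [375.0, 206.1], 0.65)]
```

```bash
python3 -m creep '[[0,0.0017,0.004,0,0,0,0.005],[0,0,0.004,0,0,0,0.005],[0,0,0,0,0,0,0.005],[0,0,0,0,0,0,0.005]]'
for i in 1 2; do python3 -m creep '[[0,0,0,0,0,0,0.005]]' | grep eef; done
python3 look.py hold2 neck_mouth; python3 hold.py hold2
```

```text
clock: 11.9
eef_pos: [550.8, 112.8, 185.0]
orientation: [-3.141, -0.001, 2.822]
wrist_force: [0.1, -0.4, -1.6]
gripper_width: 0.143
finger_force: 60.0
eef_pos: [551.0, 112.8, 185.3]
eef_pos: [551.0, 112.7, 185.4]
pose [550.95 112.74 185.4 ] [3.14 0.   2.82] [ 0.07  0.45  1.49  0.    1.2  -1.19]
6 [0.27 0.95] res 8.092162633179786 14
7.1 [-0.14  0.74] res 8.155772475421703 14
8 [-0.49  0.56] res 8.20456099184943 14
[[414. 212.]
 [255. 255.]
 [401. 212.]]
```

View pics/hold2.png

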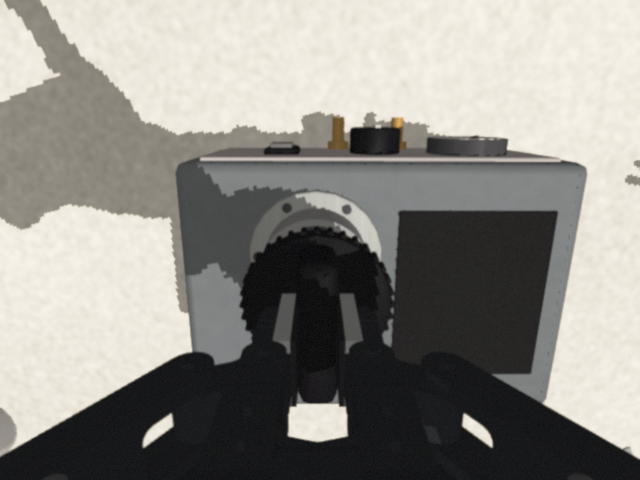

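The wrist view shows the cap centred over the neck. Flange bolts at (287,208) and (347,208) have their midpoint at 317, level with the cap axis at 317. I'll go down gently and watch the force.

```bash
python3 -m creep '[[-0.0005,0,0.003,0,0,0,0.005],[0,0,0.003,0,0,0,0.005],[0,0,0.002,0,0,0,0.005],[0,0,0.001,0,0,0,0.005],[0,0,0,0,0,0,0.005]]'
python3 -m creep '[[0,0,0.001,0,0,0,0.005],[0,0,0.001,0,0,0,0.005],[0,0,0.001,0,0,0,0.005],[0,0,0,0,0,0,0.005]]'
python3 -m creep '[[0,0,0.001,0,0,0,0.005],[0,0,0.001,0,0,0,0.005],[0,0,0,0,0,0,0.005]]'
```

```text
clock: 12.7
eef_pos: [551.2, 112.6, 176.0]
orientation: [-3.141, -0.0, 2.822]
wrist_force: [-0.6, -0.7, -0.3]
gripper_width: 0.151
finger_force: 60.0
clock: 13.1
eef_pos: [551.3, 112.6, 173.2]
orientation: [3.142, -0.0, 2.822]
wrist_force: [-0.6, -0.5, -1.5]
gripper_width: 0.147
finger_force: 60.0
clock: 13.4
eef_pos: [551.3, 112.6, 171.1]
orientation: [-3.142, -0.0, 2.822]
wrist_force: [0.7, -0.1, -1.2]
gripper_width: 0.145
finger_force: 60.0
```

```bash
for i in 1 2 3; do python3 -m creep '[[0,0,0.001,0,0,0,0.005],[0,0,0.001,0,0,0,0.005],[0,0,0,0,0,0,0.005]]' | egrep 'eef|wrist'; done
```

```text
eef_pos: [551.3, 112.6, 169.1]
wrist_force: [-0.7, 0.3, -1.3]
eef_pos: [551.3, 112.6, 167.1]
wrist_force: [-0.3, -0.6, -1.8]
eef_pos: [551.3, 112.6, 165.1]
wrist_force: [-0.7, 0.4, -0.4]
```

```bash
for i in 1 2; do python3 -m creep '[[0,0,0.001,0,0,0,0.005],[0,0,0,0,0,0,0.005],[0,0,0,0,0,0,0.005]]' | egrep 'eef|wrist'; done;  python3 -m creep '[[0,0,0.0005,0,0,0,0.005],[0,0,0,0,0,0,0.005]]' | egrep 'eef|wrist'
```

```text
eef_pos: [551.4, 112.6, 164.3]
wrist_force: [-0.1, 0.2, -1.7]
eef_pos: [551.3, 112.6, 163.3]
wrist_force: [-0.4, -0.4, -2.1]
eef_pos: [551.3, 112.6, 162.7]
wrist_force: [-0.3, -0.8, -1.2]
```

```bash
for i in 1 2; do python3 -m creep '[[0,0,0.0005,0,0,0,0.005],[0,0,0,0,0,0,0.005]]' | egrep 'eef|wrist'; done; python3 -c "
from h import *; print(observe()['torque'])"
```

```text
eef_pos: [551.4, 112.6, 162.4]
wrist_force: [0.2, 0.7, -0.5]
eef_pos: [551.7, 112.6, 162.3]
wrist_force: [-0.3, -0.8, 3.4]
[ 0.04645693 -0.01026286  0.03047717]
```

Seat contact is at TCP z = 162.4 with about 5 N, so the lugs have dropped through. Now I'll turn clockwise (+ about tool z) in steps and read the torque.

```bash
cat > t.py <<'E'
from workcell import observe
s=observe(); print("yaw %.3f turned %.1f deg"%(s["orientation"][2],(2.822-s["orientation"][2])*57.3),"F",s["wrist_force"].round(1),"T",s["torque"].round(3),"p",s["eef_pos"].round(1),"t",s["clock"])
E
R() { python3 t.py; }
python3 -m creep '[[0,0.0001,0,0,0,5,0.005],[0,0.0001,0,0,0,5,0.005],[0,0,0,0,0,0,0.005]]' >/dev/null; R
python3 -m creep '[[0,0.0001,0,0,0,5,0.005],[0,0.0001,0,0,0,5,0.005],[0,0,0,0,0,0,0.005]]' >/dev/null; R
python3 -m creep '[[0,0.0001,0,0,0,4,0.005],[0,0,0,0,0,0,0.005]]' >/dev/null; R
```

```text
yaw 2.647 turned 10.1 deg F [-0.7 -0.2  3.6] T [-0.042 -0.025  0.047] p [551.7 112.8 162.3] t 15.8
yaw 2.474 turned 19.9 deg F [-0.4  0.4  4.1] T [-0.104  0.035 -0.021] p [551.8 112.9 162.2] t 16.1
yaw 2.405 turned 23.9 deg F [-2.4 -1.2  5. ] T [-0.088  0.195  0.044] p [551.7 112.9 162.2] t 16.3
```

```bash
R() { python3 t.py; }
python3 -m creep '[[0,0.0001,0,0,0,3,0.005],[0,0,0,0,0,0,0.005]]' >/dev/null; R
python3 -m creep '[[0,0,0,0,0,3,0.005],[0,0,0,0,0,0,0.005]]' >/dev/null; R
python3 -m creep '[[0,0.0001,0,0,0,3,0.005],[0,0,0,0,0,0,0.005]]' >/dev/null; R
python3 -m creep '[[0,0,0,0,0,3,0.005],[0,0,0,0,0,0,0.005]]' >/dev/null; R
```

```text
yaw 2.354 turned 26.8 deg F [-1.3 -1.5  4.9] T [-0.142  0.208  0.005] p [551.7 112.9 162.2] t 16.5
yaw 2.301 turned 29.8 deg F [-2.1 -1.   4.9] T [-0.194  0.239  0.042] p [551.7 112.9 162.3] t 16.7
yaw 2.249 turned 32.8 deg F [-1.8 -2.4  5.8] T [-0.259  0.306 -0.014] p [551.7 112.9 162.2] t 16.9
yaw 2.196 turned 35.8 deg F [-0.9 -1.7  4.5] T [-0.276  0.27   0.014] p [551.7 112.8 162.2] t 17.1
```

```bash
R() { python3 t.py; }
python3 -m creep '[[0,-0.0003,0,0,0,3,0.005],[0,0,0,0,0,0,0.005]]' >/dev/null; R
for i in 1 2 3; do python3 -m creep '[[0,0,0,0,0,3,0.005],[0,0,0,0,0,0,0.005]]' >/dev/null; R; done
```

```text
yaw 2.144 turned 38.8 deg F [-1.7 -0.7  5.2] T [-0.112  0.114 -0.05 ] p [551.7 112.8 162.2] t 17.3
yaw 2.092 turned 41.8 deg F [-1.8 -1.2  5.3] T [-0.158  0.145  0.009] p [551.7 112.9 162.2] t 17.5
yaw 2.039 turned 44.8 deg F [-1.5 -1.2  5.6] T [-0.193  0.144 -0.037] p [551.7 112.9 162.2] t 17.7
yaw 1.987 turned 47.8 deg F [-2.7 -1.2  6.1] T [-0.223  0.329  0.038] p [551.3 112.8 162.2] t 17.9
```

```bash
R() { python3 t.py; }
for i in 1 2 3; do python3 -m creep '[[0,-0.0001,0,0,0,2,0.005],[0,0,0,0,0,0,0.005]]' >/dev/null; R;python3 -m creep '[[0,0,0,0,0,0,0.005]]' >/dev/null; R; done
```

```text
yaw 1.953 turned 49.8 deg F [-3.4 -1.   7.2] T [-0.252  0.476  0.087] p [551.1 112.8 162.2] t 18.1
yaw 1.954 turned 49.8 deg F [-3.3 -2.   6.6] T [-0.263  0.463  0.122] p [551.1 112.8 162.2] t 18.2
yaw 1.918 turned 51.8 deg F [-3.  -1.3  7.2] T [-0.253  0.561  0.102] p [550.9 112.7 162.2] t 18.4
yaw 1.919 turned 51.7 deg F [-2.9 -1.7  7.5] T [-0.28   0.534  0.053] p [550.9 112.7 162.2] t 18.5
yaw 1.883 turned 53.8 deg F [-2.9 -1.1  5.8] T [-0.314  0.547  0.104] p [550.8 112.6 162.2] t 18.7
yaw 1.884 turned 53.7 deg F [-3.  -2.   6.7] T [-0.291  0.507  0.144] p [550.8 112.6 162.2] t 18.8
```

```bash
R() { python3 t.py; }
for i in 1 2 3 4; do python3 -m creep '[[0,0,0,0,0,2,0.005],[0,0,0,0,0,0,0.005]]' >/dev/null; R;python3 -m creep '[[0,0,0,0,0,0,0.005]]' >/dev/null; R; done
```

```text
yaw 1.848 turned 55.8 deg F [-4.  -2.1  6.8] T [-0.319  0.471  0.165] p [550.9 112.6 162.2] t 19.0
yaw 1.849 turned 55.7 deg F [-2.  -1.6  6.2] T [-0.279  0.448  0.153] p [550.9 112.6 162.2] t 19.1
yaw 1.813 turned 57.8 deg F [-1.8 -1.2  6.5] T [-0.25   0.476  0.029] p [551.  112.6 162.2] t 19.3
yaw 1.814 turned 57.8 deg F [-3.3 -1.8  6.5] T [-0.317  0.494  0.094] p [551.  112.7 162.2] t 19.4
yaw 1.778 turned 59.8 deg F [ 0.1 -0.9  5.2] T [-0.087 -0.001 -0.015] p [551.4 112.8 162.2] t 19.6
yaw 1.778 turned 59.8 deg F [-0.5 -0.7  6.7] T [-0.24  -0.025  0.011] p [551.6 112.8 162.2] t 19.7
yaw 1.742 turned 61.9 deg F [-0.7  0.   5.6] T [-0.223  0.025 -0.008] p [551.6 112.8 162.2] t 19.9
yaw 1.743 turned 61.8 deg F [-0.9 -1.3  5.8] T [-0.229 -0.003 -0.018] p [551.6 112.8 162.2] t 20.0
```

The ratchet torque built from about 48° and dropped at about 59°, so this is the first click and the plug stop is at roughly 47°. I'll go on in small steps until the second release, which is the middle of the allowed band.

```bash
R() { python3 t.py; }
for i in 1 2 3 4 5; do python3 -m creep '[[0,0,0,0,0,2,0.005],[0,0,0,0,0,0,0.005],[0,0,0,0,0,0,0.005]]' >/dev/null; R; done
```

```text
yaw 1.708 turned 63.8 deg F [-1.2 -1.   5.6] T [-0.171  0.057  0.005] p [551.5 112.8 162.2] t 20.3
yaw 1.673 turned 65.8 deg F [-1.6 -0.9  5. ] T [-0.272  0.268  0.122] p [551.2 112.8 162.2] t 20.6
yaw 1.638 turned 67.8 deg F [-2.1 -1.2  8.1] T [-0.283  0.438  0.133] p [551.  112.7 162.2] t 20.9
yaw 1.604 turned 69.8 deg F [-3.6 -1.2  7.3] T [-0.34   0.48   0.063] p [550.8 112.7 162.2] t 21.2
yaw 1.569 turned 71.8 deg F [-3.3 -1.9  8.7] T [-0.351  0.535  0.094] p [550.8 112.6 162.2] t 21.5
```

```bash
R() { python3 t.py; }
for i in 1 2 3; do python3 -m creep '[[0,0,0,0,0,2,0.005],[0,0,0,0,0,0,0.005],[0,0,0,0,0,0,0.005]]' >/dev/null; R; done
```

```text
yaw 1.534 turned 73.8 deg F [-3.  -1.6  6.7] T [-0.39   0.489  0.142] p [550.8 112.6 162.1] t 21.8
yaw 1.498 turned 75.8 deg F [-0.9 -0.2  5.2] T [-0.246  0.011  0.026] p [551.4 112.8 162.2] t 22.1
yaw 1.464 turned 77.8 deg F [-1.6 -0.8  5.4] T [-0.297  0.045 -0.042] p [551.6 112.7 162.2] t 22.4
```

The second click released at about 75°, and the torque is now near zero, so I stop turning. I'll open and lift straight up.

```bash
python3 -m creep '[[0,0,-0.0004,0,0,0,0.012],[0,0,0,0,0,0,0.02],[0,0,0,0,0,0,0.04],[0,0,0,0,0,0,0.06],[0,0,0,0,0,0,0.06],[0,0,0,0,0,0,0.06],[0,0,0,0,0,0,0.06]]'
python3 -m creep '[[0,0,-0.005,0,0,0,0.06],[0,0,-0.02,0,0,0,0.06],[0,0,-0.03,0,0,0,0.06],[0,0,-0.03,0,0,0,0.06],[0,0,-0.03,0,0,0,0.06],[0,0,-0.03,0,0,0,0.06],[0,0,0,0,0,0,0.06],[0,0,0,0,0,0,0.06],[0,0,0,0,0,0,0.06]]'
python3 look.py end cap_center neck_mouth
python3 - <<'E'
import cv2,numpy as np
b=cv2.imread('pics/end.png');cv2.imwrite('pics/endb.png',(255*(b/255.)**.6).astype(np.uint8))
E
```

```text
clock: 23.1
eef_pos: [551.2, 112.9, 162.1]
orientation: [-3.142, -0.0, 1.461]
wrist_force: [-0.9, -0.4, 0.9]
gripper_width: 0.702
finger_force: 0.0
clock: 24.0
eef_pos: [550.7, 112.8, 306.1]
orientation: [-3.139, 0.0, 1.461]
wrist_force: [0.1, 1.2, -0.2]
gripper_width: 0.703
finger_force: 0.0
pose [550.65 112.83 305.89] [-3.14  0.    1.46] [0.07 0.37 1.28 0.   1.5  0.18]
cap_center [317.8 223. ] 0.74
```

View pics/endb.png

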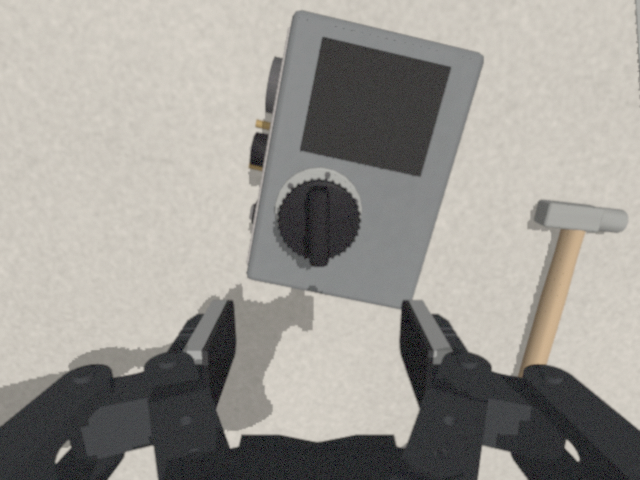

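The cap sits level in the neck at (319,222), with its bar still along tool x at the turned angle. The gripper is clear, so I'm handing in.

```bash
python3 -c "
from workcell import close_job; print(close_job())"
```

```text
the job is handed in; nothing more can be done
None
```

I fitted the cap in the filler neck with about 5 N of contact, turned it clockwise through two ratchet clicks (read from the torque), let go and handed the job in at about 24 s; the hand-in returned no verdict.

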